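# Push the scrap heat sink into the scrap chute

## Task

The silver finned heat sink on the plywood sorting shelf is scrap metal: push it along the board and over the shelf's far edge so that it drops into the green chute and stays there. Slide it, do not pick it up, and leave the yellow-and-dark transformer and the blue capacitor standing where they are on the shelf.

Things in the scene. Friction and masses are not known exactly. Their poses are not given: they have to be found in the camera images.
- heat_sink: The scrap: bare silver aluminium block with eight upright fins, 50 (its x, along the fins) by 60 (y) by 35 mm high, about 0.13 kg. Origin at the centre of its underside, z up. It lies on the shelf, turned up to 0.35 rad from square, its centre 70 to 100 mm from the far edge, in the left, middle or right of three places, 20 mm or more free beside it.
- transformer: Keep: a small transformer with a dark steel core, yellow winding and thin steel foot plate, 46 by 54 mm and 46 mm high, about 0.32 kg, standing on the shelf. Origin at the centre of its underside, z up.
- capacitor: Keep: an upright blue cylinder, 42 mm across, 48 mm high, 52 mm with the two brass terminals on top, about 0.11 kg, standing on the shelf. Origin at the centre of its underside, z up.
- station: Fixed. Origin on the table below the middle of the plywood shelf's far edge; x level, out over the chute (up to 0.2 rad askew), y along the edge. Board without lips: x -200 to 0, y -200 to 200 mm, top 160 mm high. Green open chute, full width: metal slope from 120 mm high at the edge to a floor 6 mm high at x 130 mm, far wall at x 230 mm, 74 mm high; side walls 150 falling to 80 mm high.

How it is judged (in metres and radians):
At the end, for the whole second after the job is handed in: The heat sink lies at rest inside the chute, between its walls and with its origin lower than 110 mm above the table; the transformer and the capacitor stand upright (within 10 degrees) within 20 mm of where they started (x of heat_sink in the frame of station between 0 and 0.228 m and y of heat_sink in the frame of station between -0.198 and 0.198 m and z of heat_sink in the frame of station below 0.11 m and linear speed of heat_sink below 0.03 m/s and distance of each of transformer, capacitor from where it was at the start of the episode below 0.02 m and angle between each of transformer, capacitor's own z axis and vertical below 0.17 rad); the robot touches nothing.
It fails at once if the heat sink is lifted more than 25 mm off the shelf (z of heat_sink in the frame of station above 0.185 m).
It fails at once if the transformer is shifted more than 20 mm or tipped more than 20 degrees (distance of transformer from where it was at the start of the episode above 0.02 m or angle between transformer's own z axis and vertical above 0.35 rad).
It fails at once if the capacitor is shifted more than 20 mm or tipped more than 20 degrees (distance of capacitor from where it was at the start of the episode above 0.02 m or angle between capacitor's own z axis and vertical above 0.35 rad).
It also fails if it takes over 32 s, if anything falls off the work surface, if the arm or the gripper's body presses on something with over 40 N, if the wrist force passes 120 N, or if a joint passes its speed limit or range.

## Robot

A 6-joint arm with a two-finger parallel gripper is mounted at the origin on the work surface. World frame = base frame: x ahead of the robot, y to its left, z up, the work surface at z = 0. Lengths are in mm, angles in degrees, forces in N, time in s.
With the tool pointing down it reaches from about 350 to 850 mm from the base axis. Payload 8.1 kg.
Tool frame: the origin (TCP) lies at the centre of the arm's flange, where the gripper is bolted on; the fingertips stand 173 mm ahead of it and the grasp point (between the pads) lies 155 mm ahead of it; z points along the fingers, y is the line along which they close (so a half turn about z gives the same grasp; the last joint's range is limited). The gripper opens to 85 mm and grips with 20 to 120 N. Pads are 22 mm wide; open, the fingers measure 114 mm over their backs; the gripper's body (76 mm by 85 mm) begins 54 mm behind the grasp point. The pads swing forward as they close: fully open they stand 13 mm farther back than shut.
Start: joints at [-68.09, 7.471, 85.268, -0, 87.261, -4.893], TCP at [270.574, -535.534, 404.692] pointing down, gripper open.
Joint ranges: [-169.43, 169.43], [-51.17, 129.36], [1.28, 143.12], [-76.62, 256.62], [0, 156.53], [-152.29, 152.29]. Speed limits (degrees/s): [136.94, 136.94, 159.86, 180, 180, 180].

## Interface

Orientations are given as [roll, pitch, yaw] about the fixed x, y, z axes, in that order (R = Rz(yaw) Ry(pitch) Rx(roll)).
In Python, from bench import * gives the robot as it stands.
- The arm moves only by the shell command python3 -m jog 'ROWS' [FORCE]. ROWS is text: rows parted by semicolons, each of 7 numbers parted by spaces: the shift along the tool's x, y, z scaled (see below), then the turn, a rotation vector about the tool's x, y, z scaled (see below), then the closure, from -1 (fully open) to 1 (shut). In form: tx ty tz wx wy wz hand; .... A call has 1 to 5 rows; each row shifts and turns the commanded pose from where the row before left it, along the tool's axes as they then stand; what a row does not reach is not made up. The controller multiplies each number of a shift by 0.1 m and each number of a turn by 60 degrees. A row lasts 1/8 s, in which the tool goes at most 62.5 mm and 10.7 degrees, less where a joint would pass 70% of its speed; a pose out of reach is approached as far as the arm can. A call with a number of a shift or a turn outside -1 to 1 is refused whole. A call with a gripper value outside its range is refused whole. The fingers move at their own pace and stop on an object; FORCE is the grip in N (left out, the last holds). Time passes only in rows, so rows that do not move let the fingers close. It gives the time, the measured TCP pose, the force, the opening and the grip force at its end, in the units of the state.
- sense(): the state, without advancing time (a new reading comes with each control period).
- snapshot(name): name is "side" or "top"; returns a dict with "img" (480x640x3 uint8, red, green, blue), "fx", "fy", "cx", "cy" (pixels), "extrinsics" (4x4, takes a point from camera to world coordinates). Camera axes: x right, y down, z forward; pixel columns grow to the right and rows downward; lengths in mm; the calibration is good to about 2 mm. A picture is of the moment at which its call begins. There is no depth.
- hand_in(): hands the job in; it is judged then, once.
The state is a dict: "time": time; "joint_pos": joint angles; "qd": joint speeds; "joint_efforts": joint torques, N m; "tool_pos": TCP position; "tcp_rot": TCP orientation; "ft_force": force on the tool from outside, world axes, zero at the start; "wrist_torque": the same for the moment, N m; "finger_gap": finger opening in mm; "grip_force": force on a finger pad.
Only numpy, scipy, OpenCV 4.12 (cv2) and the standard library are available. Lean on these libraries where they do the work, as an engineer would, in place of code of your own. Each camera call takes 0.05 s, during which the arm holds its last target. There are 200 camera calls.

## Working session

There is one attempt and no reset: what is moved stays moved. The work goes in short steps, Python scripts to look and compute and a shell command to move; the robot and the scene stay as the last step left them, time stands still between calls to the robot, and variables do not carry over. Pictures are saved under pics/ and viewed, at most 10 in all, crops included, and the job is handed in when it is done.

```bash
mkdir -p pics; python3 - <<'E'
from bench import *
import cv2, numpy as np
np.set_printoptions(precision=4,suppress=True)
for n in("top","side"):
    s=snapshot(n); cv2.imwrite(f"pics/{n}0.png",cv2.cvtColor(s["img"],cv2.COLOR_RGB2BGR))
    np.savez(f"pics/{n}0.npz",**s)
    print(n,s["fx"],s["fy"],s["cx"],s["cy"]);print(np.array(s["extrinsics"]))
print(sense())
E
```

```text
top 562.9071841587215 562.9071841587215 325.353173316711 231.8843963042484
[[  0.0051  -0.9884   0.1519 436.7871]
 [ -0.9998  -0.0076  -0.0158  27.9654]
 [  0.0167  -0.1518  -0.9883 855.975 ]
 [  0.       0.       0.       1.    ]]
side 445.50895154980776 445.50895154980776 323.59471801665904 242.68516727616478
[[ -0.852    0.3878  -0.3517 816.2834]
 [  0.5235   0.6374  -0.5653 386.8053]
 [  0.0049  -0.6658  -0.7461 635.0667]
 [  0.       0.       0.       1.    ]]
{'time': 0.1, 'joint_pos': array([-68.0902,   7.5099,  85.3252,   0.0012,  87.2627,  -4.8919]), 'qd': array([-0.0119,  0.0168, -0.0963, -0.0764,  0.0923,  0.0475]), 'joint_efforts': array([  0.0013, -57.0953, -50.1944,  -0.0001,   0.0081,  -0.    ]), 'tool_pos': array([ 270.494 , -535.3206,  403.7381]), 'tcp_rot': array([-179.9027,   -0.0095,   26.8016]), 'ft_force': array([0.4299, 1.2976, 0.2225]), 'wrist_torque': array([-0.0118,  0.0294, -0.0011]), 'grip_force': 0.0, 'finger_gap': 85.78444575433166}
```

View pics/top0.png

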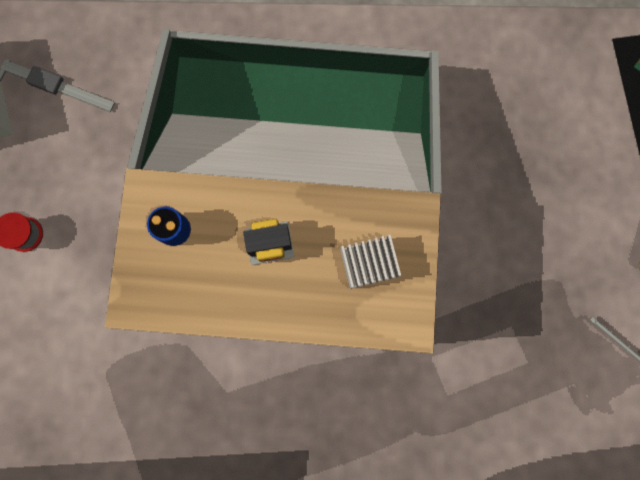

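View pics/side0.png

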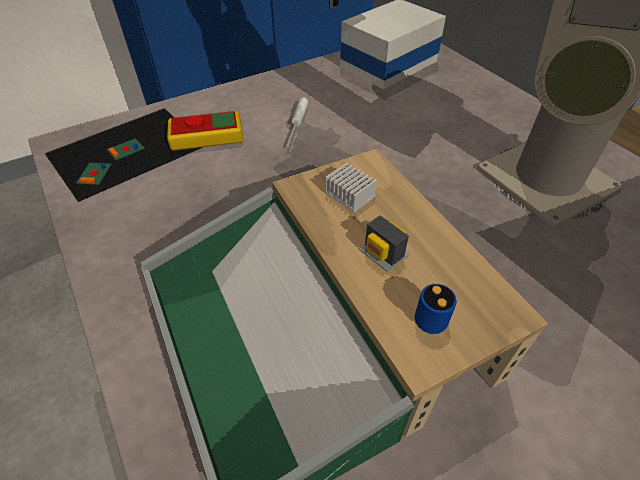

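The top view shows the shelf, with far-edge corners near (126,169) and (440,192). The sink is at about (371,261), the transformer at (268,241) and the capacitor at (168,225). The side view shows the same layout, with a clear lane from the sink to the chute.

```bash
cat > h.py <<'E'
import numpy as np, cv2
def ray(s,uv,z):
    E=np.array(s["extrinsics"]);uv=np.atleast_2d(uv).astype(float)
    d=np.c_[(uv[:,0]-s["cx"])/s["fx"],(uv[:,1]-s["cy"])/s["fy"],np.ones(len(uv))]@E[:3,:3].T
    return (E[:3,3]+d*((z-E[2,3])/d[:,2])[:,None])[:,:2]
def sinkmask(s,roi):
    hsv=cv2.cvtColor(s["img"],cv2.COLOR_RGB2HSV); x0,y0,x1,y1=roi
    m=np.zeros(hsv.shape[:2],np.uint8)
    m[y0:y1,x0:x1]=((hsv[...,1]<60)&(hsv[...,2]>80))[y0:y1,x0:x1]*255
    return cv2.morphologyEx(m,cv2.MORPH_CLOSE,np.ones((7,7)))
def rect(m):
    c=max(cv2.findContours(m,0,2)[0],key=cv2.contourArea); return c,cv2.minAreaRect(c)
E
python3 - <<'E'
from h import *
np.set_printoptions(precision=1,suppress=True)
T=dict(np.load("pics/top0.npz"));S=dict(np.load("pics/side0.npz"))
c=ray(T,[(126,169),(440,192),(433,353),(107,327)],160);print("board",c,[np.linalg.norm(c[i]-c[i-1]) for i in range(4)])
c2=ray(S,[(274,185),(414,397),(546,324),(377,150)],160);print("board side FR FL NL NR",c2)
ex=c[0]-c[1];ex/=np.linalg.norm(ex);x=np.array([ex[1],-ex[0]]);x=x if x[0]>0 else -x
o=(c[0]+c[1])/2;print("o",o,"x",x,np.degrees(np.arctan2(x[1],x[0])))
st=lambda p:np.c_[(p-o)@x,(p-o)@ex]
for n,s,roi in(("top",T,(335,225,405,295)),("side",S,(318,155,380,215))):
    k,r=rect(sinkmask(s,roi));print(n,r,cv2.boxPoints(r).tolist())
    if n=="top":
        p=ray(s,k[:,0],195);R=cv2.minAreaRect(p.astype(np.float32));print("world rect",R);B=cv2.boxPoints(R);print(B,"station",st(B),st(np.array([R[0]])))
hsv=cv2.cvtColor(T["img"],cv2.COLOR_RGB2HSV)
print("transf corners top z46",st(ray(T,[(244,238),(289,222),(291,251),(247,256)],206)),"foot",st(ray(T,[(252,263),(292,256)],162)))
print("cap",st(ray(T,[(168,222)],208)))
E
```

```text
board [[ 622.3  269.5]
 [ 596.1 -128.4]
 [ 395.9 -114.7]
 [ 425.1  280.9]] [np.float64(197.5104949360216), np.float64(398.790193265733), np.float64(200.65864848414893), np.float64(396.63504548203434)]
board side FR FL NL NR [[ 595.4 -121.1]
 [ 626.3  270.8]
 [ 428.5  283.8]
 [ 397.9 -110.3]]
o [609.2  70.6] x [ 1.  -0.1] -3.7716642022830786
top ((370.1470947265625, 261.0882263183594), (43.413875579833984, 52.63022994995117), 75.96376037597656) [[339.35296630859375, 246.41175842285156], [390.41180419921875, 233.6470489501953], [400.94122314453125, 275.76470947265625], [349.88238525390625, 288.5294189453125]]
world rect ((503.920654296875, -35.5500602722168), (51.15258026123047, 62.19585418701172), 14.1154146194458)
[[471.5 -11.6]
 [486.7 -71.9]
 [536.3 -59.5]
 [521.1   0.8]] station [[-131.9  -91.1]
 [-112.8 -150.3]
 [ -64.2 -134.5]
 [ -83.3  -75.4]] [[ -98.  -112.8]]
side ((343.01605224609375, 178.36526489257812), (68.26496124267578, 46.33421325683594), 47.38594055175781) [[302.8570556640625, 168.93154907226562], [336.955810546875, 137.5606689453125], [383.175048828125, 187.79898071289062], [349.0762939453125, 219.16986083984375]]
transf corners top z46 [[ -83.    36.3]
 [ -60.3  -14.4]
 [ -94.2  -19.4]
 [-103.7   30.9]] foot [[-107.5   29.7]
 [ -95.2  -18.8]]
cap [[-71.  125.7]]
```

The measured sizes agree: 51×62 mm for the sink, 199×398 mm for the board. The sink is centred at (504,-35.5) with its fins at yaw 14°. I'll half-close the hand, turn it to yaw 14° and move to about 25 mm behind the near face, at (444,-50).

```bash
python3 -m jog '0 0 0 0 0 0.107 0; 0 0 0 0 0 0.107 0; 0.286 -0.429 0 0 0 0 0; 0.286 -0.429 0 0 0 0 0; 0.286 -0.429 0 0 0 0 0' && python3 -m jog '0.286 -0.429 0 0 0 0 0; 0.286 -0.429 0 0 0 0 0; 0.286 -0.429 0 0 0 0 0; 0.286 -0.429 0 0 0 0 0; 0.286 -0.429 0 0 0 0 0' && python3 -m jog '0.286 -0.429 0 0 0 0 0; 0.286 -0.429 0 0 0 0 0; 0 0 0 0 0 0 0; 0 0 0 0 0 0 0'
```

```text
time: 0.72
tool_pos: [323.0, -388.4, 404.1]
tcp_rot: [-179.9, 0.0, 13.9]
ft_force: [1.5, 0.7, -0.4]
finger_gap: 42.7
grip_force: 0.0
time: 1.35
tool_pos: [409.9, -145.6, 404.5]
tcp_rot: [-180.0, 0.0, 13.9]
ft_force: [0.7, -0.0, 0.5]
finger_gap: 42.8
grip_force: 0.0
time: 1.85
tool_pos: [444.4, -50.3, 404.3]
tcp_rot: [180.0, 0.1, 14.0]
ft_force: [-0.4, -0.4, -0.7]
finger_gap: 43.2
grip_force: 0.0
```

```bash
python3 -m jog '0 0 0.3 0 0 0 0; 0 0 0.25 0 0 0 0; 0 0 0.09 0 0 0 0; 0 0 0 0 0 0 0' && python3 - <<'E'
from bench import *
import cv2
s=snapshot("side");im=s["img"][60:300,230:550];cv2.imwrite("pics/s1.png",cv2.cvtColor(cv2.resize(im,None,fx=2,fy=2),cv2.COLOR_RGB2BGR))
E
```

```text
time: 2.35
tool_pos: [444.3, -51.0, 340.4]
tcp_rot: [-180.0, 0.1, 13.9]
ft_force: [-0.4, 0.1, 0.3]
finger_gap: 42.8
grip_force: 0.0
```

View pics/s1.png

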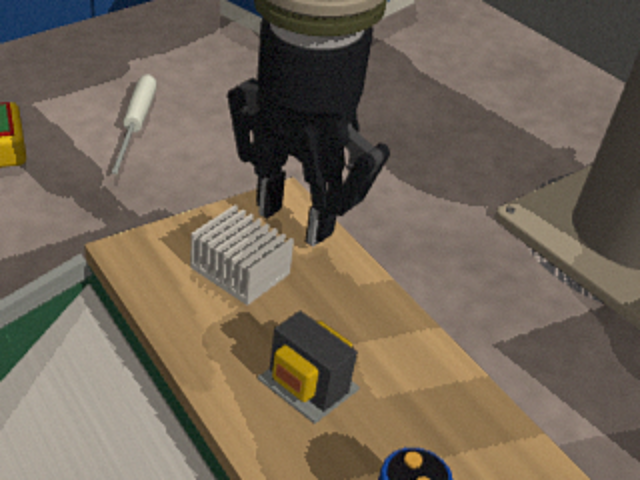

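Both fingertips, at crop pixels (270,205) and (318,235), are squarely behind the sink's near face, and the push lane is clear of the transformer. I'll push about 80 mm now and check the result.

```bash
python3 -m jog '0.12 0 0 0 0 0 0; 0.08 0 0 0 0 0 0; 0.08 0 0 0 0 0 0; 0.08 0 0 0 0 0 0; 0.08 0 0 0 0 0 0' && python3 -m jog '0.08 0 0 0 0 0 0; 0.08 0 0 0 0 0 0; 0.08 0 0 0 0 0 0; 0.08 0 0 0 0 0 0; 0.08 0 0 0 0 0 0' && python3 - <<'E'
from bench import *
import cv2
s=snapshot("side");im=s["img"][60:300,230:550];cv2.imwrite("pics/s2.png",cv2.cvtColor(cv2.resize(im,None,fx=2,fy=2),cv2.COLOR_RGB2BGR))
E
```

```text
time: 3.02
tool_pos: [487.8, -39.4, 340.7]
tcp_rot: [-180.0, 0.0, 14.0]
ft_force: [-2.3, -0.7, 1.1]
finger_gap: 42.2
grip_force: 0.8
time: 3.65
tool_pos: [526.6, -29.8, 340.6]
tcp_rot: [-180.0, 0.0, 14.0]
ft_force: [-1.0, -1.0, 0.6]
finger_gap: 42.7
grip_force: 0.7
```

View pics/s2.png

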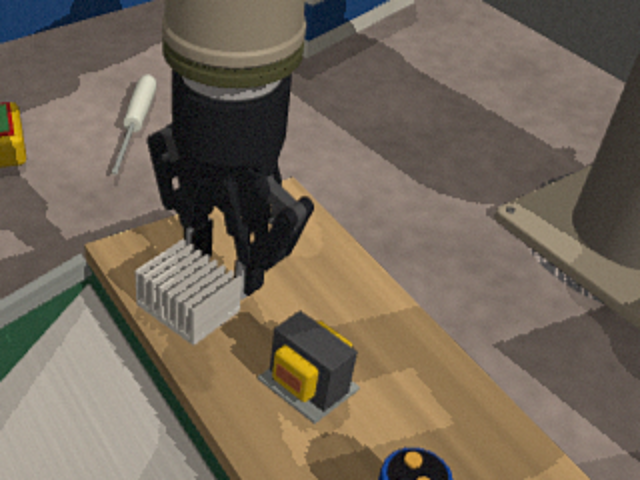

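The sink is sliding straight, at about (190,290) in the crop, and stays clear of the transformer. I'll keep pushing over the edge.

```bash
python3 -m jog '0.08 0 0 0 0 0 0; 0.08 0 0 0 0 0 0; 0.08 0 0 0 0 0 0; 0.08 0 0 0 0 0 0; 0.08 0 0 0 0 0 0' && python3 -m jog '0.08 0 0 0 0 0 0; 0.08 0 0 0 0 0 0; 0.08 0 0 0 0 0 0; 0.08 0 0 0 0 0 0; 0 0 0 0 0 0 0' && python3 - <<'E'
from bench import *
import cv2
s=snapshot("side");im=s["img"];cv2.imwrite("pics/s3.png",cv2.cvtColor(im,cv2.COLOR_RGB2BGR))
E
```

```text
time: 4.32
tool_pos: [565.5, -20.1, 340.7]
tcp_rot: [-180.0, -0.0, 14.0]
ft_force: [-1.9, -0.5, -0.8]
finger_gap: 42.9
grip_force: 0.5
time: 4.95
tool_pos: [596.5, -12.4, 340.6]
tcp_rot: [-180.0, -0.0, 14.0]
ft_force: [-0.0, 0.1, -0.5]
finger_gap: 42.7
grip_force: 0.0
```

View pics/s3.png

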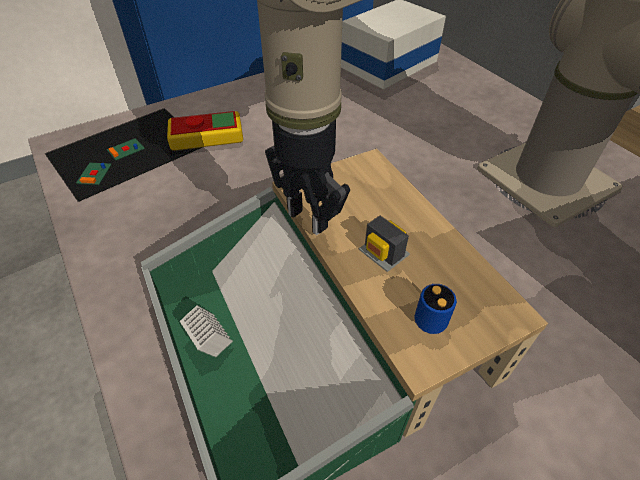

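The sink has dropped to the chute floor at (205,330), and the two keepers still stand at (386,240) and (436,308). Next I raise the arm clear and check that the sink is at rest.

```bash
python3 -m jog '0 0 -0.3 0 0 0 0; 0 0 -0.3 0 0 0 0; 0 0 -0.3 0 0 0 0; 0 0 0 0 0 0 0; 0 0 0 0 0 0 0' && python3 - <<'E'
from bench import *
from h import *
np.set_printoptions(precision=1,suppress=True)
a=snapshot("side")
S0=dict(np.load("pics/side0.npz"))
for _ in range(10): b=snapshot("side")
def mot(p,q,r):
    x0,y0,x1,y1=r;return np.abs(p["img"][y0:y1,x0:x1].astype(int)-q["img"][y0:y1,x0:x1]).mean()
print("sink motion",mot(a,b,(150,280,260,380)),"elsewhere noise",mot(a,b,(500,400,600,470)))
def blue(s):
    h=cv2.cvtColor(s["img"],cv2.COLOR_RGB2HSV);m=cv2.inRange(h,(105,120,40),(130,255,255));m[:270]=0;m[:,:400]=0;M=cv2.moments(m,True);return M["m10"]/M["m00"],M["m01"]/M["m00"]
def yel(s):
    h=cv2.cvtColor(s["img"],cv2.COLOR_RGB2HSV);m=cv2.inRange(h,(20,150,80),(35,255,255));m[:215]=0;m[275:]=0;m[:,:355]=0;m[:,412:]=0;M=cv2.moments(m,True);return M["m10"]/M["m00"],M["m01"]/M["m00"]
print(blue(S0),blue(b),yel(S0),yel(b)); print("sink floor pt",ray(b,[(205,335)],20),sense()["time"])
cv2.imwrite("pics/s4.png",cv2.cvtColor(b["img"],cv2.COLOR_RGB2BGR))
E
```

```text
time: 5.62
tool_pos: [595.7, -12.6, 429.8]
tcp_rot: [-180.0, 0.1, 14.0]
ft_force: [-0.0, 0.1, 0.6]
finger_gap: 42.5
grip_force: 0.0
sink motion 3.0556969696969696 elsewhere noise 2.661047619047619
(432.57305699481867, 315.1077720207254) (432.61059190031153, 315.13291796469366) (380.24603174603175, 243.41798941798942) (380.28266666666667, 243.48266666666666)
sink floor pt [[785.3 -11. ]] 6.175
```

View pics/s4.png

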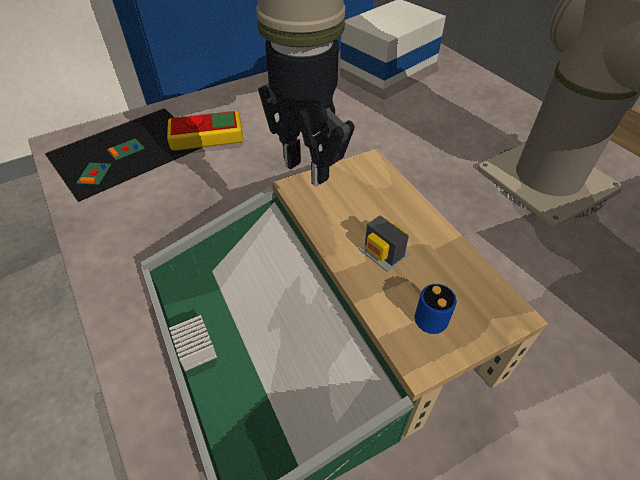

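The sink is at rest on the chute floor at (193,343), between the walls. The keepers have moved less than 0.1 px, and the arm is clear of everything.

```bash
python3 -c "
from bench import *
print(hand_in())"
```

```text
the job is handed in; nothing more can be done
None
```

The heat sink was pushed over the shelf's far edge and lies at rest on the chute floor; the transformer and capacitor did not move, and the job was handed in at about 6 s with no verdict returned.

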